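Open the screw press and lid the pressed cake

TASK

The fruit cake has finished pressing. Unscrew the handwheel anticlockwise until the pressing plate has risen clear of the tin, draw the tray with the tin all the way out of the press, then close the tin with whichever of the two lids fits, pressed fully down and level. Leave the jars, the sugar shaker and the measuring cup standing where they are.

Things in the scene. Friction and masses are not known exactly. Their poses are not given: they have to be found in the camera images.
- press: Grey bench screw press, fixed. Origin on the worktop under its vertical screw; own -x = the way the tray is drawn out. Sills 36 wide, 22 high at y = +-80 from x = -100 to 82; 20 mm columns at x = 0, y = +-80; crosshead 40 (x) by 204 (y), underside 152, top 176 above the worktop (column nuts to 193; screw nut to 187, 34 across).
- wheel (a joint): Handwheel angle, rad; grows anticlockwise from above (opening); 0 lowest, stop at 18.8, starts between 0 and 3. One turn lifts wheel, screw and pressing plate together by 16 mm. Stays where it is left; takes about 0.12 N m (3 N against a spoke).
- wheel_hub (a point): Centre of the level handwheel, in the mid-plane of rim and spokes; 228 mm above the worktop at angle 0, rises with it. 150 mm across; rim a 14 mm round bar on radius 68; three spokes 10 mm thick, 120 degrees apart; hub 28 across, 13 above and 16 below mid-plane. Each opening between the spokes is 47 mm wide radially: closed fingers put down in it can push a spoke round.
- spoke_end (a point): Where one of the three spokes meets the rim, in the wheel's mid-plane, 68 mm from the axis; turns and rises with the wheel. The other two spokes are 120 degrees to either side.
- plate_face (a point): Centre of the underside of the pressing plate, a steel disc 82 mm across, inside the tin at the start; rises with the wheel, does not turn. 46 mm above the worktop at angle 0; the tin's rim is 79 mm above it, so the plate is clear from a wheel angle of about 13.5. Until then it holds the tin and so the tray.
- tray (a joint): How far the steel tray is drawn out, m: 0 at the start, 0.15 fully out (stop). Stays where it is left; takes about 3 N.
- tray_bar (a point): Middle of the tray's pull bar: round, level, 10 mm thick, 80 long (along the press's y), 42 mm above the worktop, 165 mm from the screw axis while the tray is in; moves with the tray. Held at its ends by 8 mm rods; between bar and tray is an opening 70 wide by 100 long, only the worktop below.
- tin: Round steel cake tin, open on top, 98 mm across at the foot, 102 at the rim (104 over its thin bead), 70 tall, 0.6 to 1 kg with the dark fruit cake that half fills it. Origin: centre of its underside, z up. Stands loose in the tray, 9 mm above the worktop, within a low lip (4 mm play), under the plate at the start.
- lid_large: The wider of two look-alike steel lids, 112 mm across the mouth: fits over the tin's rim, 2 mm to spare all round, 3 at the mouth. Lies mouth down on the worktop. Origin: centre of the mouth, z up. 14 mm tall, hollow 12 deep; above it a black knob 21 mm across, 20 to 50 mm above the origin, on a neck. Fully home its origin is 58 mm above the tin's. 0.13 kg.
- lid_small: The narrower look-alike lid, 101 mm across the mouth, else the same shape and knob. Too narrow for the tin: only rests on top of the rim. Lies mouth down; which lid lies in which of the two places varies. Origin: centre of the mouth, z up.
- vanilla_jar: Bystander: spice jar with a red cap, 45 mm across, 106 tall, origin at its foot.
- cinnamon_jar: Bystander: spice jar with a red cap, 45 mm across, 106 tall, origin at its foot.
- jam_jar: Bystander: jam jar with a white lid, 76 mm across, 92 tall, origin at its foot.
- sugar_shaker: Bystander: steel sugar shaker, 68 mm across, 106 tall, origin at its foot.
- measuring_cup: Bystander: steel measuring cup, 72 mm across and 99 over its handle, 57 tall, origin under the cup.
Things that resemble listed ones, but are neither listed nor needed, are in the scene too. Leave any pink look-alike of the tin alone.

How it is judged (in metres and radians):
On the way, in this order (a step that is already met when the one before it is completed fails the run):
1. the pressing plate is raised clear of the tin's rim by the handwheel, the tray still in (z of plate_face in the frame of tin above 0.071 m and value of joint tray below 0.03 m), for 0.2 s.
2. the tray is drawn fully out with the tin upright on it (value of joint tray above 0.14 m and horizontal distance between tin and tray_bar below 0.177 m and angle between tin's own z axis and vertical below 0.05 rad), for 0.2 s.
At the end, for the whole second after the job is handed in: The wider lid is fully down on the tin (within 2.5 mm, centred within 6 mm, level within 3 degrees), at rest; the tin stands upright in its place on the tray, still drawn out 130 mm or more; the pressing plate is still above the height of the rim (z of lid_large in the frame of tin between 0.055 and 0.0605 m and horizontal distance between lid_large and tin below 0.006 m and angle between each of lid_large, tin's own z axis and vertical below 0.05 rad and value of joint tray above 0.13 m and horizontal distance between tin and tray_bar below 0.177 m and z of plate_face in the frame of press above 0.079 m and linear speed of each of lid_large, tin below 0.02 m/s); the robot touches nothing.
It fails at once if a jar, the sugar shaker or the measuring cup is shoved or knocked over (moved more than 30 mm) (distance of any of vanilla_jar, cinnamon_jar, jam_jar, sugar_shaker, measuring_cup from where it was at the start of the episode above 0.03 m).
It fails at once if the tin is tipped (angle between tin's own z axis and vertical above 0.35 rad).
It also fails if it takes over 72 s, if anything falls off the work surface, if the arm or the gripper's body presses on something with over 40 N, if the wrist force passes 120 N, or if a joint passes its speed limit or range.

ROBOT

A 6-joint arm with a two-finger parallel gripper is mounted at the origin on the work surface; the furniture and walls round the work are solid. World frame = base frame: x ahead of the robot, y to its left, z up, the work surface at z = 0. Lengths are in mm, angles in rad, forces in N, time in s.
With the tool pointing down it reaches from about 350 to 950 mm from the base axis. Payload 17.4 kg.
Tool frame: the origin (TCP) lies midway between the tips of the shut fingers; the grasp point (between the pads) lies 19 mm behind it; z points along the fingers, y is the line along which they close (so a half turn about z gives the same grasp; the last joint's range is limited). The gripper opens to 93 mm and grips with 3 to 60 N. Pads are 15 mm wide; open, the fingers measure 128 mm over their backs; the gripper's body (75 mm by 188 mm) begins 65 mm behind the grasp point.
Start: joints at [-1.306, 0.116, 1.442, -0, 1.584, -0.038], TCP at [201.271, -644.3, 218.646] pointing down, gripper open.
Joint ranges: [-2.83, 2.83], [-0.83, 2.19], [0.07, 2.5], [-1.14, 4.28], [0.01, 3], [-2.97, 2.97]. Speed limits (rad/s): [1.89, 1.89, 2.22, 3.14, 3.14, 3.14].

INTERFACE

Orientations are given as a rotation vector (axis times angle).
In Python, from cell import env gives the robot as it stands.
- The arm moves only by the shell command python3 -m pendant 'ROWS'. ROWS is text: rows parted by semicolons, each of 7 numbers parted by spaces: the finger opening in m, from 0 to 0.093, then the shift along the tool's x, y, z in m, then the turn, a rotation vector about the tool's x, y, z in rad. A call has 1 to 12 rows; each row shifts and turns the commanded pose from where the row before left it, along the tool's axes as they then stand; what a row does not reach is not made up. A row lasts 1/12 s, in which the tool goes at most 41.7 mm and 7.16 degrees, less where a joint would pass 70% of its speed; a pose out of reach is approached as far as the arm can. A call is refused whole if a number of a shift passes 0.0417 or a number of a turn 0.125, either way. A call with a gripper value outside its range is refused whole. The fingers move at their own pace and stop on an object; the grip force is fixed at half the most. Time passes only in rows, so rows that do not move let the fingers close. It gives the time, the measured TCP pose, the force, the opening and the grip force at its end, in the units of the state.
- env.observe(): the state, without advancing time (a new reading comes with each control period).
- env.grab_frame(name): name is "side" or "top" or "wrist"; returns (picture, depth): 480x640x3 uint8, blue, green, red; 480x640 float32, mm along the optical axis (not along the pixel's ray), 0 where there is no reading.
- env.get_calibration(name): a dict with "intrinsics" (3x3 intrinsics, pixels), "eye" and "rotation" of the camera in the world. Camera axes: x right, y down, z forward; pixel columns grow to the right and rows downward; lengths in mm; the calibration is good to about 2 mm. The wrist camera is an equidistant fisheye: a pixel r from the principal point sees the ray r / f radians off the axis. A picture is of the moment at which its call begins: read the wrist's pose just before it. get_calibration takes no time and is no camera call; for the wrist camera it gives the pose at the moment of the call.
- env.finish_job(): hands the job in; it is judged then, once.
The state is a dict: "time": time; "q": joint angles; "joint_velocities": joint speeds; "joint_torque": joint torques, N m; "ee_pos": TCP position; "eef_rot": TCP orientation; "wrist_force": force on the tool from outside, world axes, zero at the start; "wrist_torque": the same for the moment, N m; "finger_gap": finger opening in mm; "grip_force": force on a finger pad.
Only numpy, scipy, OpenCV 4.12 (cv2) and the standard library are available. Lean on these libraries where they do the work, as an engineer would, in place of code of your own. Each camera call takes 0.05 s, during which the arm holds its last target. There are 200 camera calls.

## Working session

There is one attempt and no reset: what is moved stays moved. The work goes in short steps, Python scripts to look and compute and a shell command to move; the robot and the scene stay as the last step left them, time stands still between calls to the robot, and variables do not carry over. Pictures are saved under pics/ and viewed, at most 13 in all, crops included, and the job is handed in when it is done.

```bash
ls; mkdir -p pics
cat > h.py <<'E'
import numpy as np, cv2
from cell import env
from scipy.spatial.transform import Rotation as R
def grab(n,f=None):
    c=env.get_calibration(n); p,d=env.grab_frame(n)
    if f: cv2.imwrite('pics/'+f,p)
    np.savez(''+n+'.npz',p=p,d=d,K=c['intrinsics'],e=c['eye'],R=c['rotation'])
    return p,d,c
def cloud(n):
    z=np.load(''+n+'.npz'); d=z['d'].astype(float);K=z['K']
    v,u=np.mgrid[:480,:640]
    x=(u-K[0,2])/K[0,0]; y=(v-K[1,2])/K[1,1]
    if n=='wrist':
        r=np.hypot(x,y)+1e-9; k=np.tan(np.minimum(r,1.5))/r; x=x*k;y=y*k
    P=np.stack([x*d,y*d,d],-1)@np.array(z['R']).T+np.array(z['e']).reshape(3)
    P[d==0]=np.nan
    return P,z['p']
E
python3 - <<'E'
from h import *
for n in ('top','side','wrist'):
    p,d,c=grab(n,n+'0.png'); print(n,np.round(c['eye'],0),np.round(c['rotation'],2).tolist(),np.round(c['intrinsics'],0).tolist())
o=env.observe(); print(o['ee_pos'],o['eef_rot'],R.from_rotvec(o['eef_rot']).as_matrix().round(3),o['time'])
E
```

```text
pics
top [ 413.   36. 1177.] [-2.19, 2.15, -0.15] [[563.0, 0.0, 319.0], [0.0, 563.0, 233.0], [0.0, 0.0, 1.0]]
side [ 469. -738.  801.] [-2.28, 0.07, -0.06] [[477.0, 0.0, 318.0], [0.0, 477.0, 240.0], [0.0, 0.0, 1.0]]
wrist [ 271. -623.  384.] [2.35, -1.73, -0.23] [[372.0, 0.0, 323.0], [0.0, 372.0, 247.0], [0.0, 0.0, 1.0]]
[ 201.25305731 -644.16294125  218.09030612] [-3.10483314e+00 -4.73721131e-01  1.27230723e-04] [[ 0.955  0.298 -0.   ]
 [ 0.298 -0.955  0.001]
 [ 0.    -0.001 -1.   ]] 0.15
```

View pics/top0.png

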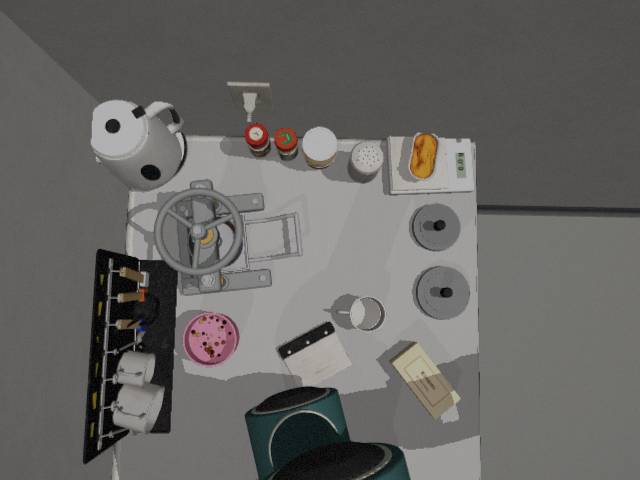

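View pics/side0.png

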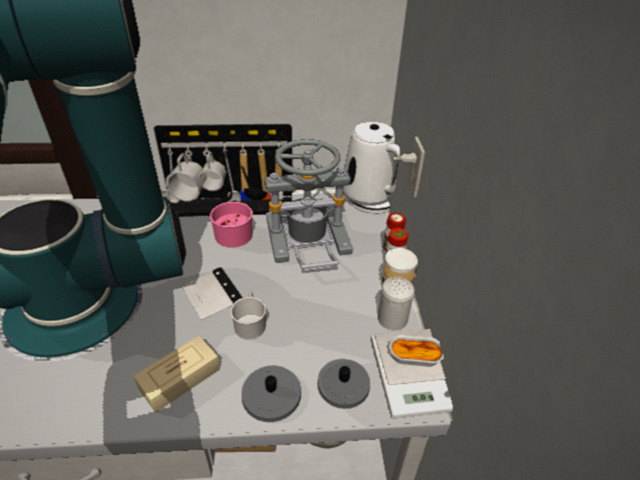

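The top view shows the press and handwheel (hub about 198,231), the tray bar at about (298,234), jars, shaker and cup, and two lids at (436,227) and (442,292). The lid at (442,292) looks wider. Next I measure these with the depth data.

```bash
sed -i "s/np.array(z\['R'\]).T/R.from_rotvec(z['R']).as_matrix().T/" h.py
python3 - <<'E'
from h import *
P,p=cloud('top')
for n,(u,v) in dict(hub=(198,231),bar=(298,234),sill1=(260,278),sill2=(255,201),knobA=(439,225),knobB=(446,293),cup=(367,313),pink=(211,340),kettle=(145,150),jam=(320,140),shaker=(367,155),jar1=(256,132),jar2=(286,137)).items():
    print(n,P[v-1:v+2,u-1:u+2].reshape(-1,3).round(0)[4], np.nanmedian(P[v-3:v+4,u-3:u+4].reshape(-1,3),0).round(0))
# lids: points with z 8..22 in regions
for n,(u0,u1,v0,v1) in dict(A=(405,468,200,255),B=(410,478,258,325)).items():
    q=P[v0:v1,u0:u1].reshape(-1,3); q=q[(q[:,2]>9)&(q[:,2]<20)]
    (c,r)=cv2.minEnclosingCircle(q[:,:2].astype(np.float32)); print(n,len(q),c,r, 2*np.sqrt(len(q)*(1160/563)**2/np.pi), np.median(q[:,2]))
# wheel rim
m=(P[...,2]>215)&(P[...,2]<275); m[:, :140]=0; m[:,260:]=0; m[:170]=0;m[290:]=0
q=P[m]; (c,r)=cv2.minEnclosingCircle(q[:,:2].astype(np.float32)); print('wheel',len(q),c,r,np.percentile(q[:,2],[5,50,95]))
d=q[:,:2]-c; rr=np.hypot(*d.T); a=np.degrees(np.arctan2(d[:,1],d[:,0])); s=(rr>25)&(rr<55)
h=np.histogram(a[s],72,(-180,180)); print([(int(e),int(k)) for e,k in zip(h[1],h[0]) if k>3])
cv2.imwrite('pics/crop1.png',cv2.resize(p[170:310,130:310],None,fx=4.2,fy=4.2,interpolation=cv2.INTER_CUBIC))
cv2.imwrite('pics/crop2.png',cv2.resize(p[195:330,400:490],None,fx=4,fy=4,interpolation=cv2.INTER_CUBIC))
E
```

```text
hub [525. 222. 244.] [525. 222. 243.]
bar [547.  60.  42.] [548.  60.  44.]
sill1 [457. 135.  27.] [457. 136.  22.]
sill2 [616. 151.  24.] [616. 151.  23.]
knobA [ 571. -227.   46.] [ 571. -226.   48.]
knobB [ 433. -238.   52.] [ 433. -240.   48.]
cup [390. -86.  -2.] [390. -86.   1.]
pink [332. 229.  33.] [332. 229.  33.]
kettle [675. 334. 188.] [675. 334. 189.]
jam [731.  19.  87.] [730.  19.  91.]
shaker [698. -73. 104.] [698. -73. 105.]
jar1 [737. 145. 110.] [739. 145. 106.]
jar2 [730.  86. 104.] [730.  86. 106.]
A 1597 (571.4921875, -229.3367462158203) 49.93850326538086 92.908855825064 13.968304050862798
B 2054 (434.9750671386719, -242.25552368164062) 55.10652542114258 105.36706266555852 13.965235700559674
wheel 2845 (526.3050537109375, 224.2233428955078) 75.13521575927734 [231.67943356 236.18918274 240.24367439]
[(-180, 37), (-175, 4), (-75, 13), (-70, 40), (-65, 35), (-60, 18), (45, 6), (50, 34), (55, 37), (60, 26), (65, 4), (170, 31), (175, 36)]
```

View pics/crop1.png

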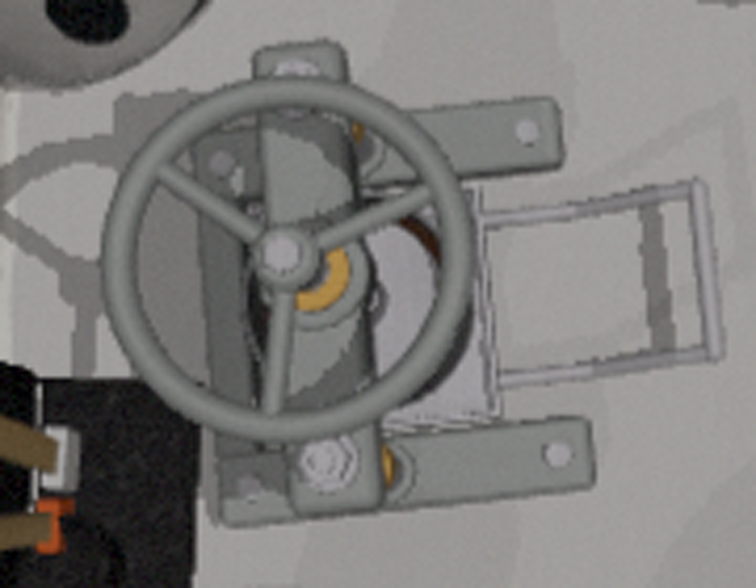

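View pics/crop2.png

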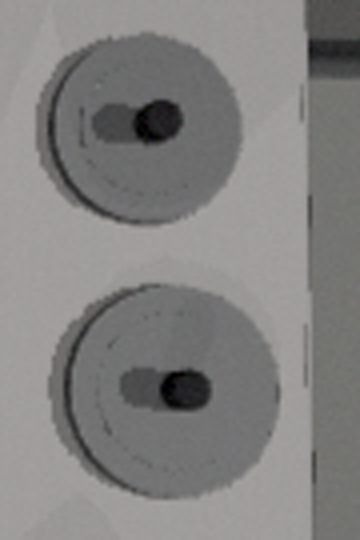

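Candidate lids are A at (436,227), about 100 mm across, and B at (442,292), about 110 mm across. B is the wider one; the crop confirms it. The crop also shows wheel spokes at about -67, 55 and 175 degrees. Next I check the heights of the surroundings and then move over the wheel.

Run:
```python
from h import *
P,p=cloud('top')
for n,(x0,x1,y0,y1) in dict(kettle=(580,760,255,420),left=(350,600,290,500),left2=(350,600,270,330)).items():
    m=(P[...,0]>x0)&(P[...,0]<x1)&(P[...,1]>y0)&(P[...,1]<y1); print(n,m.sum(),np.percentile(P[m][:,2],[50,95,100]).round())
m=(P[...,2]>215)&(P[...,1]>230)&(P[...,0]>300)&(P[...,0]<700)&(np.hypot(P[...,0]-526,P[...,1]-224)>82); q=P[m]; print(q.min(0).round(),q.max(0).round(),len(q))
# path: world targets with a from 17.3 to 97.6 in 12 rows, then rest
S=np.array([201.25,-644.2]);T=np.array([563.6,229]);n=32;w=(T-S)/n
a=17.3
for i in range(12):
    r=np.radians(a); print(i, (w@[np.cos(r),np.sin(r)]).round(1),(w@[np.sin(r),-np.cos(r)]).round(1)); a+=80.3/12
r=np.radians(97.6);print('rest',(w@[np.cos(r),np.sin(r)]).round(1),(w@[np.sin(r),-np.cos(r)]).round(1))
```

```text
kettle 17446 [216. 517. 549.]
left 27011 [244. 458. 492.]
left2 3212 [ 12. 238. 242.]
[300. 334. 215.] [700. 423. 509.] 24955
0 18.9 -22.7
1 21.4 -20.3
2 23.7 -17.7
3 25.6 -14.8
4 27.1 -11.7
5 28.3 -8.5
6 29.1 -5.1
7 29.5 -1.7
8 29.5 1.7
9 29.1 5.2
10 28.3 8.5
11 27.1 11.8
rest 25.6 14.8
```

```bash
python3 - <<'E'
from h import *
for n in('top','side'):
    P,p=cloud(n)
    for z0 in (280,340):
        m=(P[...,2]>z0)&(P[...,1]>150)&(P[...,1]<410)&(P[...,0]>380)&(P[...,0]<680); q=P[m]; print(n,z0,len(q), q.min(0).round() if len(q) else '', q.max(0).round() if len(q) else '', np.percentile(q[:,1],[1,10,50]) if len(q) else '')
E
python3 -m pendant '0 0.019 -0.0227 -0.004 0 0 -0.1168;0 0.0214 -0.0203 -0.004 0 0 -0.1168;0 0.0237 -0.0177 -0.004 0 0 -0.1168;0 0.0256 -0.0148 -0.004 0 0 -0.1168;0 0.0271 -0.0117 -0.004 0 0 -0.1168;0 0.0283 -0.0085 -0.004 0 0 -0.1168;0 0.0291 -0.0051 -0.004 0 0 -0.1168;0 0.0295 -0.0017 -0.004 0 0 -0.1168;0 0.0295 0.0017 -0.004 0 0 -0.1168;0 0.0291 0.0052 -0.004 0 0 -0.1168;0 0.0283 0.0085 -0.004 0 0 -0.1168;0 0.0271 0.0118 -0.004 0 0 -0.1168'
python3 -m pendant '0 0.0256 0.0148 0 0 0 0;0 0.0256 0.0148 0 0 0 0;0 0.0256 0.0148 0 0 0 0;0 0.0256 0.0148 0 0 0 0;0 0.0256 0.0148 0 0 0 0;0 0.0256 0.0148 0 0 0 0;0 0.0256 0.0148 0 0 0 0;0 0.0256 0.0148 0 0 0 0;0 0.0256 0.0148 0 0 0 0;0 0.0256 0.0148 0 0 0 0;0 0.0256 0.0148 0 0 0 0'
cat >> h.py <<'E'
def st():
    o=env.observe(); m=R.from_rotvec(o['eef_rot']).as_matrix()
    print('t',round(o['time'],2),'pos',o['ee_pos'].round(1) if hasattr(o['ee_pos'],'round') else o['ee_pos'],'a',np.degrees(np.arctan2(m[1,0],m[0,0])).round(2),'tilt',m[:,2].round(3),'F',np.round(o['wrist_force'],1),'gap',round(float(o['finger_gap']),1),'q6',np.round(o['q'],2)[-1]); return o,m
def go(x,y,z,a=None):
    o,m=st(); d=m.T@(np.array([x,y,z])-o['ee_pos']); print('tool shift mm',d.round(1)); return d
E
python3 -c "
from h import *
go(563.6,229,258)"
```

```text
top 280 0   
top 340 0   
side 280 0   
side 340 0   
time: 1.15
ee_pos: [337.2, -315.3, 266.7]
eef_rot: [2.062, 2.37, -0.0]
wrist_force: [0.5, 0.3, 0.7]
finger_gap: 17.6
grip_force: 0.0
time: 2.07
ee_pos: [461.1, -14.4, 266.6]
eef_rot: [2.068, 2.365, 0.0]
wrist_force: [-0.1, -0.3, 0.2]
finger_gap: 0.6
grip_force: 0.0
t 2.07 pos [461.1 -14.4 266.6] a 97.66 tilt [ 0. -0. -1.] F [-0.1 -0.3  0.2] gap 0.6 q6 -0.22
tool shift mm [227.5 134.    8.6]
```

```bash
python3 -m pendant '0 0.0253 0.0149 0 0 0 0;0 0.0253 0.0149 0 0 0 0;0 0.0253 0.0149 0 0 0 0;0 0.0253 0.0149 0 0 0 0;0 0.0253 0.0149 0 0 0 0;0 0.0253 0.0149 0 0 0 0;0 0.0253 0.0149 0 0 0 0;0 0.0253 0.0149 0 0 0 0;0 0.0253 0.0149 0 0 0 0;0 0 0 0.004 0 0 0;0 0 0 0 0 0 0'
python3 - <<'E'
from h import *
go(563.6,229,210)
grab('wrist','w1.png'); P,p=cloud('wrist')
m=(P[...,2]>222)&(P[...,2]<250)&(np.hypot(P[...,0]-526,P[...,1]-224)<85); q=P[m]
d=q[:,:2]-[526,224]; rr=np.hypot(*d.T); print(len(q),np.percentile(rr,[50,95,99]),np.percentile(q[:,2],[50,95]))
a=np.degrees(np.arctan2(d[:,1],d[:,0])); s=(rr>22)&(rr<55)
h=np.histogram(a[s],72,(-180,180)); print([(int(e),int(k)) for e,k in zip(h[1],h[0]) if k>10])
E
```

```text
time: 2.98
ee_pos: [563.4, 228.6, 261.1]
eef_rot: [-2.065, -2.366, 0.003]
wrist_force: [-0.1, 0.4, -1.0]
finger_gap: 0.3
grip_force: 0.0
t 2.98 pos [563.4 228.6 261.1] a 97.75 tilt [-0.002 -0.001 -1.   ] F [-0.1  0.4 -1. ] gap 0.3 q6 0.21
tool shift mm [ 0.4  0.4 51.1]
16973 [63.89104191 72.81407187 73.76347419] [237.02187479 240.36689431]
[(-180, 169), (-175, 31), (-60, 19), (-55, 16), (45, 76), (50, 336), (55, 394), (60, 280), (65, 31), (165, 64), (170, 367), (175, 303)]
```

View pics/w1.png

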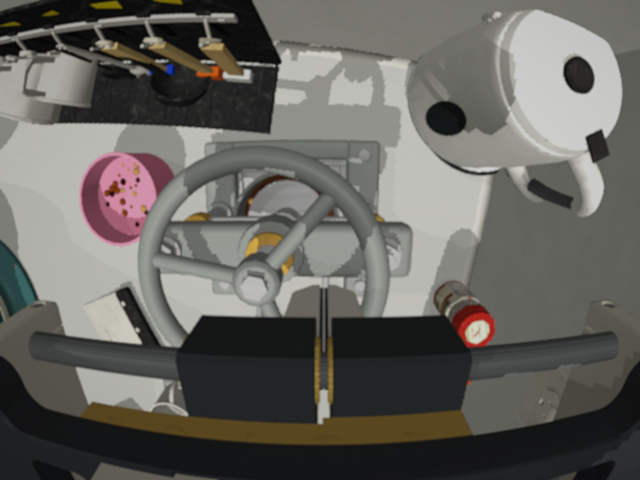

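Run:
```python
from h import *
P,p=cloud('wrist'); o=env.observe(); m=R.from_rotvec(o['eef_rot']).as_matrix()
Q=(P-o['ee_pos'])@m
for u,v in [(250,325),(250,370),(250,405),(200,330),(310,330),(323,300),(323,285),(323,340),(323,360),(323,390),(323,410),(400,370),(465,330),(460,400),(560,350)]: print(u,v,Q[v,u].round(0), p[v,u])
z=np.load('wrist.npz');print(R.from_rotvec(z['R']).as_matrix().T@m[:,2], (z['e']-o['ee_pos'])@m)
```

```text
250 325 [ 36. -17. -94.] [21 21 21]
250 370 [  34.  -14. -108.] [37 36 33]
250 405 [  25.  -15. -108.] [38 37 36]
200 330 [ 36. -28. -96.] [25 23 23]
310 330 [ 36.  -3. -95.] [23 23 23]
323 300 [  8.  -0. -14.] [85 85 85]
323 285 [-88.  -0. 249.] [163 165 165]
323 340 [ -4.  -0. -28.] [91 91 91]
323 360 [ 31.  -0. -99.] [56 55 55]
323 390 [-254.   -0.  262.] [159 164 164]
323 410 [-291.   -0.  261.] [174 180 179]
400 370 [  34.   14. -107.] [37 37 34]
465 330 [-103.  145.  155.] [ 78 102 170]
460 400 [  24.   28. -106.] [37 36 33]
560 350 [  30.   56. -101.] [68 68 67]
[-8.27284234e-04 -2.65623990e-01  9.64076352e-01] [  73.83454501   -0.53209748 -165.36533044]
```

The wrist view shows the shut fingers (323,310) above the opening between two spokes, clear of the kettle and rack. I lower them and push the first half turn.

```bash
python3 -m pendant '0 0 0 0.012 0 0 0;0 0 0 0.013 0 0 0;0 0 0 0.013 0 0 0;0 0 0 0.012 0 0 0;0 0 0 0 0 0 0'
python3 -m pendant '0 0.0098 -0.0013 0 0 0 0;0 0.0092 -0.0038 0 0 0 0;0 0.0079 -0.006 0 0 0 0;0 0.006 -0.0079 -0.0007 0 0 0;0 0.0038 -0.0092 -0.0007 0 0 0;0 0.0013 -0.0098 -0.0007 0 0 0;0 -0.0013 -0.0098 -0.0007 0 0 0;0 -0.0038 -0.0092 -0.0007 0 0 0;0 -0.006 -0.0079 -0.0007 0 0 0;0 -0.0079 -0.006 -0.0007 0 0 0;0 -0.0092 -0.0038 -0.0007 0 0 0;0 -0.0098 -0.0013 -0.0007 0 0 0'
cat >> h.py <<'E'
def wheel(n='top'):
    grab(n); P,p=cloud(n); 
    m=(P[...,2]>222)&(P[...,2]<285)&(np.hypot(P[...,0]-526,P[...,1]-224)<80); q=P[m]
    d=q[:,:2]-[526.2,224]; rr=np.hypot(*d.T); f=(rr>63)&(rr<73)
    z=np.percentile(q[f,2],[50,80,95]); a=np.degrees(np.arctan2(d[:,1],d[:,0])); s=(rr>22)&(rr<55)
    h=np.histogram(a[s],72,(-180,180)); print('rim z',z.round(1),[(int(e),int(k)) for e,k in zip(h[1],h[0]) if k>15])
E
python3 -c "
from h import *
go(526.2-37.7,224-5,215); wheel('wrist')"
```

```text
time: 3.45
ee_pos: [562.5, 226.9, 209.0]
eef_rot: [-2.068, -2.363, 0.005]
wrist_force: [-0.3, -0.3, -1.0]
finger_gap: 0.3
grip_force: 0.0
time: 4.45
ee_pos: [487.8, 217.7, 219.8]
eef_rot: [-2.067, -2.365, -0.003]
wrist_force: [0.7, 6.3, 0.0]
finger_gap: 0.5
grip_force: 2.5
t 4.45 pos [487.8 217.7 219.8] a 97.71 tilt [ 0.001  0.002 -1.   ] F [0.7 6.3 0. ] gap 0.5 q6 0.24
tool shift mm [1.2 0.9 4.8]
rim z [245.1 245.8 246.4] [(-180, 56), (-175, 16), (-170, 18), (-165, 17), (-20, 151), (-15, 72), (90, 120), (95, 543), (100, 712), (105, 440), (110, 72), (170, 592), (175, 1711)]
```

```bash
A='x'; python3 -m pendant '0 -0.0098 0.0013 -0.0006 0 0 0;0 -0.0092 0.0038 -0.0006 0 0 0;0 -0.0079 0.006 -0.0006 0 0 0;0 -0.006 0.0079 -0.0006 0 0 0;0 -0.0038 0.0092 -0.0006 0 0 0;0 -0.0013 0.0098 -0.0006 0 0 0;0 0.0013 0.0098 -0.0006 0 0 0;0 0.0038 0.0092 -0.0006 0 0 0;0 0.006 0.0079 -0.0006 0 0 0;0 0.0079 0.006 -0.0006 0 0 0;0 0.0092 0.0038 -0.0006 0 0 0;0 0.0098 0.0013 -0.0006 0 0 0'
python3 -m pendant '0 0.0098 -0.0013 -0.0006 0 0 0;0 0.0092 -0.0038 -0.0006 0 0 0;0 0.0079 -0.006 -0.0006 0 0 0;0 0.006 -0.0079 -0.0006 0 0 0;0 0.0038 -0.0092 -0.0006 0 0 0;0 0.0013 -0.0098 -0.0006 0 0 0;0 -0.0013 -0.0098 -0.0006 0 0 0;0 -0.0038 -0.0092 -0.0006 0 0 0;0 -0.006 -0.0079 -0.0006 0 0 0;0 -0.0079 -0.006 -0.0006 0 0 0;0 -0.0092 -0.0038 -0.0006 0 0 0;0 -0.0098 -0.0013 -0.0006 0 0 0'
python3 -c "
from h import *
go(526.2-37.7,224-5,233.5); wheel('wrist')"
```

```text
time: 5.5
ee_pos: [563.8, 227.5, 226.0]
eef_rot: [2.068, 2.363, -0.003]
wrist_force: [-0.9, -8.1, 0.3]
finger_gap: 0.7
grip_force: 2.8
time: 6.5
ee_pos: [487.8, 217.8, 233.9]
eef_rot: [-2.066, -2.365, -0.003]
wrist_force: [-0.8, 6.2, 1.5]
finger_gap: 0.3
grip_force: 2.5
t 6.5 pos [487.8 217.8 233.9] a 97.72 tilt [ 0.001  0.002 -1.   ] F [-0.8  6.2  1.5] gap 0.3 q6 0.24
tool shift mm [1.1 0.9 0.4]
rim z [261.1 261.8 262.4] [(-180, 53), (-175, 16), (-170, 18), (-20, 113), (-15, 81), (90, 116), (95, 530), (100, 735), (105, 476), (110, 78), (170, 609), (175, 1683)]
```

```bash
python3 -m pendant '0 -0.0098 0.0013 -0.0006 0 0 0;0 -0.0092 0.0038 -0.0006 0 0 0;0 -0.0079 0.006 -0.0006 0 0 0;0 -0.006 0.0079 -0.0006 0 0 0;0 -0.0038 0.0092 -0.0006 0 0 0;0 -0.0013 0.0098 -0.0006 0 0 0;0 0.0013 0.0098 -0.0006 0 0 0;0 0.0038 0.0092 -0.0006 0 0 0;0 0.006 0.0079 -0.0006 0 0 0;0 0.0079 0.006 -0.0006 0 0 0;0 0.0092 0.0038 -0.0006 0 0 0;0 0.0098 0.0013 -0.0006 0 0 0'
python3 -m pendant '0 0.0098 -0.0013 -0.0006 0 0 0;0 0.0092 -0.0038 -0.0006 0 0 0;0 0.0079 -0.006 -0.0006 0 0 0;0 0.006 -0.0079 -0.0006 0 0 0;0 0.0038 -0.0092 -0.0006 0 0 0;0 0.0013 -0.0098 -0.0006 0 0 0;0 -0.0013 -0.0098 -0.0006 0 0 0;0 -0.0038 -0.0092 -0.0006 0 0 0;0 -0.006 -0.0079 -0.0006 0 0 0;0 0.006 0.0079 0 0 0 0;0 0 0 0 0 0 0'
python3 -c "
from h import *
go(526.2,224,300); wheel('wrist')"
```

```text
time: 7.55
ee_pos: [563.9, 227.5, 240.4]
eef_rot: [2.069, 2.363, -0.003]
wrist_force: [-0.9, -7.0, 1.3]
finger_gap: 0.3
grip_force: 2.8
time: 8.47
ee_pos: [503.2, 253.5, 246.2]
eef_rot: [2.068, 2.365, 0.001]
wrist_force: [0.4, 0.9, 0.3]
finger_gap: 0.5
grip_force: 0.0
t 8.47 pos [503.2 253.5 246.2] a 97.66 tilt [ 0.001  0.    -1.   ] F [0.4 0.9 0.3] gap 0.5 q6 0.29
tool shift mm [-32.3  18.9 -53.8]
rim z [275.  275.7 276.2] [(50, 109), (55, 244), (100, 52), (105, 230), (110, 264), (115, 303), (120, 297), (125, 481), (130, 386), (135, 206)]
```

```bash
python3 -m pendant '0 0 0 -0.0125 0 0 0;0 0 0 -0.0125 0 0 0;0 0 0 -0.0125 0 0 0;0 0 0 -0.0125 0 0 0;0 -0.0296 0.0031 0 0 0 0;0 -0.0296 0.0031 0 0 0 0;0 -0.0296 0.0031 0 0 0 0;0 -0.0296 0.0031 0 0 0 0;0 -0.0296 0.0031 0 0 0 0;0 -0.0296 0.0031 0 0 0 0;0 0 0 0 0 0 0'
python3 -m pendant '0 0 0 0 0 0.1047 0;0 0 0 0 0 0.1047 0;0 0 0 0 0 0.1047 0;0 0 0 0 0 0.1047 0;0 0 0 0 0 0.1047 0;0 0 0 0 0 0 0'
python3 - <<'E'
from h import *
go(545.4,80.3,20)
grab('top'); P,p=cloud('top')
# bar: z 38..50
m=(P[...,2]>37)&(P[...,2]<52)&(P[...,0]>490)&(P[...,0]<610)&(P[...,1]>40)&(P[...,1]<75); q=P[m]; print(len(q),q.mean(0).round(1),np.percentile(q,[2,98],axis=0).round())
grab('side','s1.png')
E
```

```text
time: 9.43
ee_pos: [545.6, 75.3, 297.2]
eef_rot: [2.071, 2.36, -0.0]
wrist_force: [-0.3, 0.2, -0.9]
finger_gap: 0.2
grip_force: 0.0
time: 9.93
ee_pos: [544.9, 77.7, 295.3]
eef_rot: [-1.781, -2.031, -0.481]
wrist_force: [0.3, -0.1, -0.9]
finger_gap: 0.9
grip_force: 0.0
t 9.93 pos [544.9  77.7 295.3] a 97.46 tilt [-0.068  0.501 -0.863] F [ 0.3 -0.1 -0.9] gap 0.9 q6 -0.23
tool shift mm [-136.9    1.4  238.9]
143 [528.6  60.8  44.5] [[504.  53.  38.]
 [562.  71.  51.]]
```

View pics/s1.png

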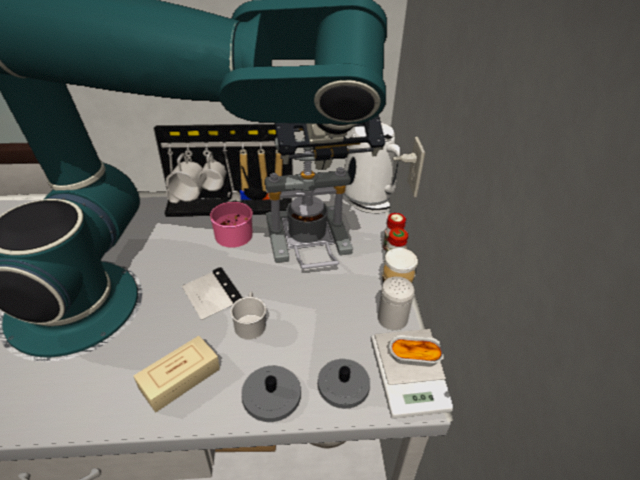

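The side view shows the plate raised out of the tin, the cake visible at (308,222) and the tray opening clear. I lower the tilted fingers into the opening.

```bash
python3 -m pendant '0 -0.0154 0.0002 0.0311 0 0 0;0 -0.0154 0.0002 0.0311 0 0 0;0 -0.0154 0.0002 0.0311 0 0 0;0 -0.0154 0.0002 0.0311 0 0 0;0 -0.0154 0.0002 0.0311 0 0 0;0 -0.0154 0.0002 0.0311 0 0 0;0 -0.0154 0.0002 0.0311 0 0 0;0 -0.0154 0.0002 0.0311 0 0 0;0 0 0 0 0 0 0;0 0 0 0 0 0 0'
python3 - <<'E'
from h import *
o,m=st()
u=np.array([.132,-.991,0])
print('out dir in tool',(m.T@u).round(3), 'axis dist',(o['ee_pos']-[526.2,224,0])@u)
E
```

```text
time: 10.87
ee_pos: [543.6, 97.7, 19.2]
eef_rot: [-1.781, -2.04, -0.474]
wrist_force: [0.2, -0.5, 1.0]
finger_gap: 0.4
grip_force: 0.0
t 10.87 pos [543.6  97.7  19.2] a 97.73 tilt [-0.069  0.494 -0.867] F [ 0.2 -0.5  1. ] gap 0.4 q6 -0.43
out dir in tool [-0.866 -0.004 -0.499] axis dist 127.47717952461504
```

```bash
python3 -m pendant '0 -0.0043 0 -0.0025 0 0 0;0 -0.0043 0 -0.0025 0 0 0;0 -0.0087 0 -0.005 0 0 0;0 -0.0087 0 -0.005 0 0 0;0 -0.0087 0 -0.005 0 0 0;0 -0.0087 0 -0.005 0 0 0;0 -0.0087 0 -0.005 0 0 0;0 -0.0087 0 -0.005 0 0 0;0 -0.0087 0 -0.005 0 0 0;0 -0.0087 0 -0.005 0 0 0;0 -0.0087 0 -0.005 0 0 0;0 -0.0087 0 -0.005 0 0 0'
python3 -m pendant '0 -0.0087 0 -0.005 0 0 0;0 -0.0087 0 -0.005 0 0 0;0 -0.0087 0 -0.005 0 0 0;0 -0.0065 0 -0.0037 0 0 0;0 -0.0043 0 -0.0025 0 0 0;0 -0.0043 0 -0.0025 0 0 0;0 -0.0026 0 -0.0015 0 0 0;0 0 0 0 0 0 0'
python3 - <<'E'
from h import *
o,m=st(); print((o['ee_pos']-[526.2,224,0])@np.array([.132,-.991,0]))
grab('top','t2.png'); P,p=cloud('top')
E
```

```text
time: 11.87
ee_pos: [559.6, -13.9, 21.0]
eef_rot: [-1.783, -2.04, -0.48]
wrist_force: [-1.1, 2.8, 6.0]
finger_gap: 0.1
grip_force: 2.8
time: 12.53
ee_pos: [565.3, -60.0, 20.0]
eef_rot: [-1.778, -2.035, -0.483]
wrist_force: [-0.6, 28.6, 8.5]
finger_gap: 0.6
grip_force: 14.9
t 12.53 pos [565.3 -60.   20. ] a 97.73 tilt [-0.067  0.501 -0.863] F [-0.6 28.6  8.5] gap 0.6 q6 -0.63
286.6409761213052
```

View pics/t2.png

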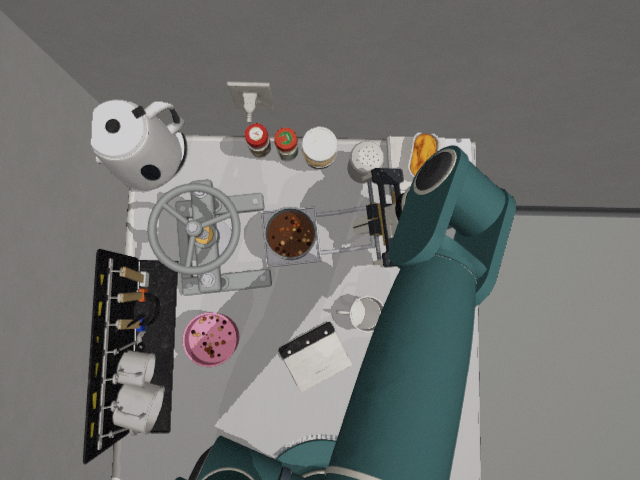

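The tray is out against its stop, with the tin on it at (291,234) and all bystanders standing. I back off, lift out and measure the tin.

```bash
python3 -m pendant '0 0.0087 0 0.005 0 0 0;0 0.0087 0 0.005 0 0 0;0 0.0062 0 0.0035 0 0 0;0 0 0 0 0 0 0;0 0.011 0 -0.026 0 0 0;0 0.0155 0 -0.031 0 0 0;0 0.0155 0 -0.031 0 0 0;0 0.0155 0 -0.031 0 0 0;0 0.0155 0 -0.031 0 0 0;0 0 0 0 0 -0.1047 0;0 0 0 0 0 -0.1047 0;0 0 0 0 0 -0.1047 0'
python3 -m pendant '0.06 0 0 0 0 -0.1047 0;0.06 0 0 0 0 -0.1047 0;0.06 0 0 0 0 0 0'
python3 - <<'E'
from h import *
P,p=cloud('top')
m=(P[...,2]>72)&(P[...,2]<86)&(np.hypot(P[...,0]-546,P[...,1]-75)<65); q=P[m]
(c,r)=cv2.minEnclosingCircle(q[:,:2].astype(np.float32)); print('tin',len(q),c,r,np.percentile(q[:,2],[50,95]))
E=cv2.fitEllipse(q[:,:2].astype(np.float32)); print(E)
o,m=st(); T=np.array([434.5,-241]); print('to lid', (m.T@(np.r_[T,150]-o['ee_pos'])).round(1))
E
```

```text
time: 13.58
ee_pos: [563.7, -48.6, 186.5]
eef_rot: [-1.965, -2.245, -0.203]
wrist_force: [-1.3, -0.5, -0.8]
finger_gap: 0.4
grip_force: 0.0
time: 13.83
ee_pos: [563.3, -46.0, 186.2]
eef_rot: [2.061, 2.363, -0.004]
wrist_force: [-0.3, 0.7, -0.5]
finger_gap: 16.0
grip_force: 0.0
tin 342 (545.2562255859375, 75.17829895019531) 52.2516975402832 [78.14536758 81.79506356]
((544.9635620117188, 75.11064910888672), (99.99816131591797, 100.39888763427734), 37.379940032958984)
t 13.83 pos [563.3 -46.  186.2] a 97.8 tilt [ 0.003 -0.006 -1.   ] F [-0.3  0.7 -0.5] gap 16.0 q6 -0.26
to lid [-175.5 -154.1   37. ]
```

```bash
python3 -m pendant '0.06 -0.0146 -0.0128 0.0031 0 0 0;0.06 -0.0146 -0.0128 0.0031 0 0 0;0.06 -0.0146 -0.0128 0.0031 0 0 0;0.06 -0.0146 -0.0128 0.0031 0 0 0;0.06 -0.0146 -0.0128 0.0031 0 0 0;0.06 -0.0146 -0.0128 0.0031 0 0 0;0.06 -0.0146 -0.0128 0.0031 0 0 0;0.06 -0.0146 -0.0128 0.0031 0 0 0;0.06 -0.0146 -0.0128 0.0031 0 0 0;0.06 -0.0146 -0.0128 0.0031 0 0 0;0.06 -0.0146 -0.0128 0.0031 0 0 0;0.06 -0.0146 -0.0128 0.0031 0 0 0'
python3 -m pendant '0.06 0 0 0 0 0 0;0.06 0 0 0 0 0 0'
python3 - <<'E'
from h import *
grab('wrist','w2.png'); P,p=cloud('wrist')
for n in ('wrist','top'):
    if n=='top': grab('top'); P,p=cloud('top')
    D=np.hypot(P[...,0]-434.5,P[...,1]+241)
    m=(P[...,2]>8)&(P[...,2]<20)&(D<65); q=P[m]; (c,r)=cv2.minEnclosingCircle(q[:,:2].astype(np.float32)); print(n,'lid',len(q),c,r,np.median(q[:,2]))
    m=(P[...,2]>35)&(P[...,2]<56)&(D<25); q=P[m]; print('knob',len(q),q.mean(0),np.percentile(q,[2,98],axis=0)) if len(q) else 0
go(434.5,-241,30)
E
```

```text
time: 14.83
ee_pos: [433.6, -242.4, 147.8]
eef_rot: [-2.068, -2.363, -0.003]
wrist_force: [0.1, -0.3, -0.7]
finger_gap: 60.4
grip_force: 0.0
time: 15.0
ee_pos: [433.9, -242.1, 147.8]
eef_rot: [-2.07, -2.362, -0.003]
wrist_force: [0.7, -0.4, -0.0]
finger_gap: 60.3
grip_force: 0.0
wrist lid 12153 (434.24627685546875, -243.82232666015625) 55.140689849853516 14.514846789799037
knob 655 [ 433.86228465 -241.83200276   47.71353061] [[ 424.72947953 -251.87380017   36.7915788 ]
 [ 443.29623712 -233.44794505   50.5700943 ]]
top lid 1222 (435.93621826171875, -238.2987060546875) 54.401268005371094 13.951303237725597
knob 70 [ 435.45963292 -238.75630136   47.71160767] [[ 425.95749614 -247.36338524   36.50649924]
 [ 443.23048319 -232.15269164   53.65978491]]
t 15.1 pos [ 434.6 -241.3  148.1] a 97.63 tilt [ 0.     0.001 -1.   ] F [-0.9  0.4  0.2] gap 60.3 q6 -0.69
tool shift mm [ 1.000e-01 -1.000e-01  1.181e+02]
```

View pics/w2.png

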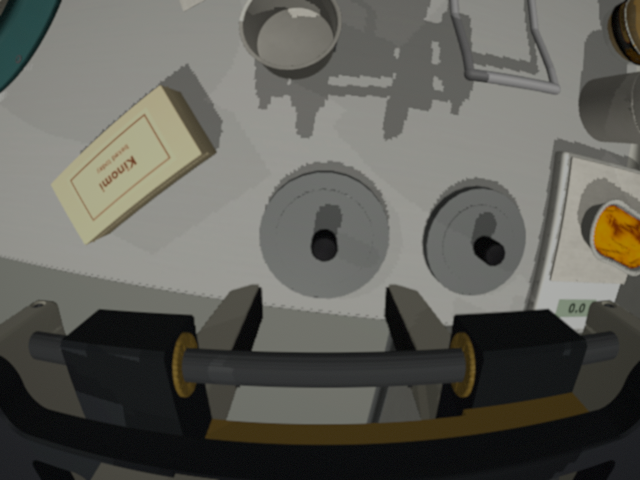

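The wrist view shows the wide lid with its knob at (323,245), centred between the fingers. I lower and grip the knob.

```bash
python3 -m pendant '0.06 -0.001 0 0.013 0 0 0;0.06 0 0 0.013 0 0 0;0.06 0 0 0.013 0 0 0;0.06 0 0 0.013 0 0 0;0.06 0 0 0.013 0 0 0;0.06 0 0 0.013 0 0 0;0.06 0 0 0.013 0 0 0;0.06 0 0 0.013 0 0 0;0.06 0 0 0.013 0 0 0;0.06 0 0 0.011 0 0 0;0.06 0 0 0 0 0 0'
python3 -m pendant '0 0 0 0 0 0 0;0 0 0 0 0 0 0;0 0 0 0 0 0 0;0 0 0 0 0 0 0;0 0 0 0 0 0 0;0 0 0 0 0 0 0;0 0 0 0 0 0 0;0 0 0 0 0 0 0;0 0 0 0 0 0 0'
python3 -m pendant '0 0 0 -0.01 0 0 0;0 0 0 -0.02 0 0 0;0 0 0 -0.035 0 0 0;0 0 0 -0.035 0 0 0;0 0 0 -0.03 0 0 0;0 0 0 0 0 0 0'
python3 - <<'E'
from h import *
o,m=st(); grab('wrist','w3.png'); P,p=cloud('wrist'); Q=(P-o['ee_pos'])@m
D=np.hypot(Q[...,0],Q[...,1])
k=(D<66)&(Q[...,2]>-5)&(Q[...,2]<25); q=Q[k]; print(len(q),np.percentile(q,[1,50,99],axis=0).round(1))
zc=np.median(q[:,2]); q=q[abs(q[:,2]-zc)<5]
print(cv2.minEnclosingCircle(q[:,:2].astype(np.float32)),zc)
# plane fit
A=np.c_[q[:,:2],np.ones(len(q))]; s=np.linalg.lstsq(A,q[:,2],rcond=None)[0]; print('slope deg',np.degrees(s[:2]))
E
```

```text
time: 16.02
ee_pos: [433.5, -241.8, 17.3]
eef_rot: [-2.066, -2.362, 0.001]
wrist_force: [-0.3, 0.0, -0.9]
finger_gap: 60.1
grip_force: 0.0
time: 16.77
ee_pos: [434.6, -242.4, 20.2]
eef_rot: [2.068, 2.364, 0.0]
wrist_force: [-0.9, 0.1, 2.8]
finger_gap: 20.2
grip_force: 30.0
time: 17.27
ee_pos: [436.1, -243.4, 157.0]
eef_rot: [2.063, 2.359, 0.002]
wrist_force: [-0.4, -0.6, -0.2]
finger_gap: 20.4
grip_force: 30.0
t 17.27 pos [ 436.1 -243.4  157. ] a 97.66 tilt [ 0.007 -0.004 -1.   ] F [-0.4 -0.6 -0.2] gap 20.4 q6 -0.69
20254 [[-29.1 -52.2   3.3]
 [ 22.1  -0.7   5.8]
 [ 52.9  51.1  17.2]]
((-0.6908501982688904, -0.4634139835834503), 54.99357223510742) 5.763885351744209
slope deg [ 0.80594451 -0.08905958]
```

View pics/w3.png

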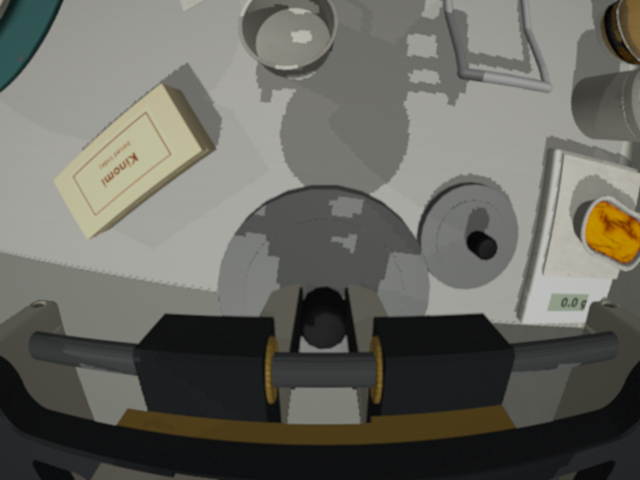

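The lid hangs level, its centre within 1 mm of the tool axis. I bring it to a waypoint short of the tin and measure the tin with the wrist camera. The camera would come close to the wheel rim if I placed it in this orientation, so I will turn the tool first.

```bash
python3 -m pendant '0 0.0195 0.0149 -0.0005 0 0 0;0 0.0195 0.0149 -0.0005 0 0 0;0 0.0195 0.0149 -0.0005 0 0 0;0 0.0195 0.0149 -0.0005 0 0 0;0 0.0195 0.0149 -0.0005 0 0 0;0 0.0195 0.0149 -0.0005 0 0 0;0 0.0195 0.0149 -0.0005 0 0 0;0 0.0195 0.0149 -0.0005 0 0 0;0 0.0195 0.0149 -0.0005 0 0 0;0 0.0195 0.0149 -0.0005 0 0 0;0 0 0 0 0 0 0;0 0 0 0 0 0 0'
cat > tin.py <<'E'
from h import *
from scipy.optimize import least_squares
o,m=st()
for n in ('wrist','top'):
    grab(n); P,p=cloud(n)
    k=(P[...,2]>74)&(P[...,2]<85)&(np.hypot(P[...,0]-545,P[...,1]-75)<62); q=P[k]
    f=lambda s: np.hypot(q[:,0]-s[0],q[:,1]-s[1])-51.2
    s=least_squares(f,[545,75],loss='soft_l1').x
    print(n,len(q),s.round(1),cv2.minEnclosingCircle(q[:,:2].astype(np.float32)),np.median(q[:,2]))
E
python3 tin.py
```

```text
time: 18.32
ee_pos: [556.0, -28.3, 153.7]
eef_rot: [-2.065, -2.365, 0.002]
wrist_force: [-0.5, -1.2, -1.0]
finger_gap: 20.1
grip_force: 30.0
t 18.32 pos [556.  -28.3 153.7] a 97.76 tilt [-0.002  0.    -1.   ] F [-0.5 -1.2 -1. ] gap 20.1 q6 -0.23
wrist 3165 [544.7  73.8] ((544.8132934570312, 74.15030670166016), 52.367523193359375) 78.5930992422569
top 202 [544.8  73.9] ((545.0648803710938, 75.0732650756836), 52.26520919799805) 78.15894848085941
```

```bash
python3 -m pendant '0 0 0 0 0 0 0.116;0 0 0 0 0 0 0.116;0 0 0 0 0 0 0.116;0 0 0 0 0 0 0.116;0 0 0 0 0 0 0.116;0 0 0 0 0 0 0.116;0 0 0 0 0 0 0.116;0 0 0 0 0 0 0.116;0 0 0 0 0 0 0.116;0 0 0 0 0 0 0.116;0 0 0 0 0 0 0.116;0 0 0 0 0 0 0.116'
python3 -m pendant '0 0 0 0 0 0 0.116;0 0 0 0 0 0 0.116;0 0 0 0 0 0 0.116;0 0 0 0 0 0 0.116;0 0 0 0 0 0 0.116;0 0 0 0 0 0 0.116;0 0 0 0 0 0 0.116;0 0 0 0 0 0 0.116;0 0 0 0 0 0 0.116;0 0 0 0 0 0 0.116;0 0 0 0 0 0 0.116;0 0 0 0 0 0 0'
python3 -c "
from h import *
o,m=st(); c=m@np.array([-1,-.5,0]); print(c)
go(544.8-c[0],74.1-c[1],125)"
```

```text
time: 19.42
ee_pos: [555.7, -30.2, 154.7]
eef_rot: [3.105, 0.478, -0.001]
wrist_force: [0.5, -0.2, -0.6]
finger_gap: 20.2
grip_force: 30.0
time: 20.42
ee_pos: [555.7, -30.2, 154.8]
eef_rot: [2.779, -1.466, -0.0]
wrist_force: [-0.3, 0.8, -1.3]
finger_gap: 20.2
grip_force: 30.0
t 20.42 pos [555.7 -30.2 154.8] a -55.62 tilt [-0. -0. -1.] F [-0.3  0.8 -1.3] gap 20.2 q6 2.44
[-1.52053258e-01  1.10764606e+00 -6.27753166e-05]
t 20.42 pos [555.7 -30.2 154.8] a -55.62 tilt [-0. -0. -1.] F [-0.3  0.8 -1.3] gap 20.2 q6 2.44
tool shift mm [-91.2 -49.4  29.8]
```

```bash
python3 -m pendant '0 -0.0114 -0.0062 0 0 0 0;0 -0.0114 -0.0062 0 0 0 0;0 -0.0114 -0.0062 0 0 0 0;0 -0.0114 -0.0062 0 0 0 0;0 -0.0114 -0.0062 0 0 0 0;0 -0.0114 -0.0062 0 0 0 0;0 -0.0114 -0.0062 0 0 0 0;0 -0.0114 -0.0062 0 0 0 0;0 0 0 0.01 0 0 0;0 0 0 0.01 0 0 0;0 0 0 0.01 0 0 0;0 0 0 0 0 0 0'
python3 - <<'E'
from h import *
P=[]
for i in range(3): P.append(env.observe()['ee_pos']); grab('wrist')
print(np.round(P,1)); o,m=st(); Pc,p=cloud('wrist'); Q=(Pc-o['ee_pos'])@m
k=(np.hypot(Q[...,0],Q[...,1])<66)&(Q[...,2]>0)&(Q[...,2]<11); q=Q[k]; c=cv2.minEnclosingCircle(q[:,:2].astype(np.float32)); print('lid in hand',c)
c=np.r_[c[0],0]; c=m@c; print('lid world',(o['ee_pos']+c)); go(545,75.2,125)
grab('top','t3.png')
E
```

```text
time: 21.42
ee_pos: [543.9, 73.5, 121.9]
eef_rot: [2.782, -1.455, -0.005]
wrist_force: [0.0, -0.5, -1.5]
finger_gap: 20.0
grip_force: 30.0
[[543.9  73.5 121.9]
 [544.2  73.4 123.1]
 [544.7  73.5 124.2]]
t 21.57 pos [545.   73.5 124.9] a -55.25 tilt [-0. -0. -1.] F [ 0.8  0.2 -0.6] gap 20.2 q6 2.62
lid in hand ((0.3304341733455658, 1.1076960563659668), 54.96347427368164)
lid world [544.25564079  72.58375834 124.8686815 ]
t 21.57 pos [545.   73.5 124.9] a -55.25 tilt [-0. -0. -1.] F [ 0.8  0.2 -0.6] gap 20.2 q6 2.62
tool shift mm [-1.4 -1.  -0.1]
```

View pics/t3.png

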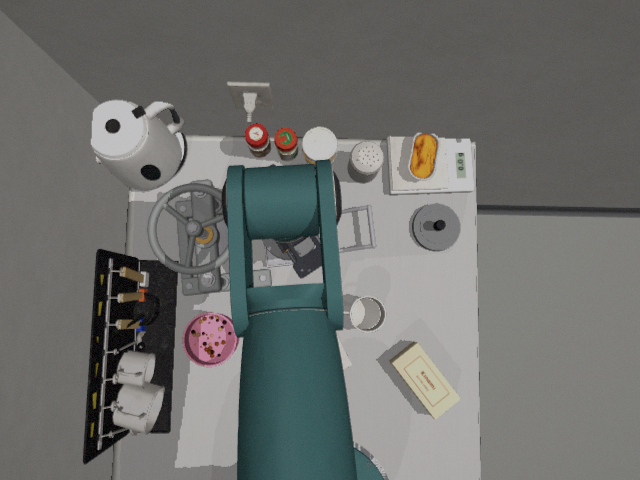

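```bash
python3 -m pendant '0 -0.0007 -0.0008 0.008 0 0 0;0 0 0 0.008 0 0 0;0 0 0 0.008 0 0 0;0 0 0 0.003 0 0 0;0 0 0 0.003 0 0 0;0 0 0 0 0 0 0'
python3 -c "
from h import *
go(544.8,74.1,87)"
```

```text
time: 22.12
ee_pos: [544.9, 74.9, 94.2]
eef_rot: [2.783, -1.455, -0.001]
wrist_force: [-0.4, -0.4, -1.5]
finger_gap: 20.3
grip_force: 30.0
t 22.12 pos [544.9  74.9  94.2] a -55.21 tilt [-0.001 -0.    -1.   ] F [-0.4 -0.4 -1.5] gap 20.3 q6 2.62
tool shift mm [0.6 0.6 7.2]
```

No contact force with the mouth already 5 mm below the rim, so the lid is engaged. I press it home.

```bash
python3 -m pendant '0 0 0 0.002 0 0 0;0 0 0 0.002 0 0 0;0 0 0 0.002 0 0 0;0 0 0 0.001 0 0 0;0 0 0 0.001 0 0 0;0 0 0 0 0 0 0'
python3 -m pendant '0 0 0 0.001 0 0 0;0 0 0 0.001 0 0 0;0 0 0 0 0 0 0'
```

```text
time: 22.62
ee_pos: [545.3, 74.8, 87.1]
eef_rot: [2.784, -1.456, 0.001]
wrist_force: [-0.0, -1.7, -0.6]
finger_gap: 19.8
grip_force: 30.0
time: 22.87
ee_pos: [545.4, 74.9, 87.0]
eef_rot: [-2.784, 1.456, -0.002]
wrist_force: [-10.4, -3.4, 19.9]
finger_gap: 20.5
grip_force: 30.0
```

```bash
python3 -m pendant '0 0 0 -0.001 0 0 0;0.05 0 0 0 0 0 0;0.05 0 0 0 0 0 0;0.05 0 0 0 0 0 0;0.05 0 0 0 0 0 0;0.05 0 0 0 0 0 0;0.05 0 0 -0.015 0 0 0;0.05 0 0 -0.025 0 0 0;0.05 0 0 -0.025 0 0 0;0.05 0.015 0.01 -0.02 0 0 0;0.05 0.025 0.014 0 0 0 0;0.05 0.025 0.014 0 0 0 0'
python3 -m pendant '0.05 0.025 0.014 0 0 0 0;0.05 0.025 0.014 0 0 0 0;0.05 0.025 0.014 0 0 0 0;0.05 0.025 0.014 0 0 0 0;0.05 0.025 0.014 0 0 0 0;0.05 0 0 0 0 0 0;0.05 0 0 0 0 0 0'
python3 - <<'E'
from h import *
st()
for n in ('top','wrist'):
    grab(n,'f_'+n+'.png'); P,p=cloud(n)
    D=np.hypot(P[...,0]-545,P[...,1]-74.5)
    k=(D<60)&(P[...,2]>74)&(P[...,2]<90); q=P[k]; 
    if len(q)<20: print(n,len(q)); continue
    i=D[k]<50; A=np.c_[q[i][:,:2],np.ones(i.sum())]; s=np.linalg.lstsq(A,q[i][:,2],rcond=None)[0]
    print(n,len(q),cv2.minEnclosingCircle(q[:,:2].astype(np.float32)),'top z',np.median(q[:,2]),'slope deg',np.degrees(s[:2]).round(2))
    k=(P[...,2]>36)&(P[...,2]<50)&(P[...,1]<-60)&(P[...,1]>-110)&(P[...,0]>520)&(P[...,0]<615); q=P[k]; print('bar',len(q), q.mean(0).round(1) if len(q) else '')
E
```

```text
time: 23.87
ee_pos: [551.5, -0.5, 172.5]
eef_rot: [-2.784, 1.453, -0.003]
wrist_force: [-0.7, 1.1, -0.6]
finger_gap: 49.9
grip_force: 0.0
time: 24.45
ee_pos: [564.8, -143.8, 170.5]
eef_rot: [-2.782, 1.459, 0.001]
wrist_force: [-0.6, 0.7, -0.5]
finger_gap: 49.8
grip_force: 0.0
t 24.45 pos [ 564.8 -143.8  170.5] a -55.33 tilt [-0.001  0.    -1.   ] F [-0.6  0.7 -0.5] gap 49.8 q6 2.24
top 2314 ((545.2012939453125, 75.93038940429688), 54.98220443725586) top z 80.68015473313449 slope deg [-0.04  0.18]
bar 260 [566.8 -84.2  43.8]
wrist 161 ((528.4107055664062, 23.850332260131836), 9.790634155273438) top z 79.75938735204386 slope deg [-2.45  1.13]
bar 1463 [566.6 -87.9  44.4]
```

View pics/f_top.png

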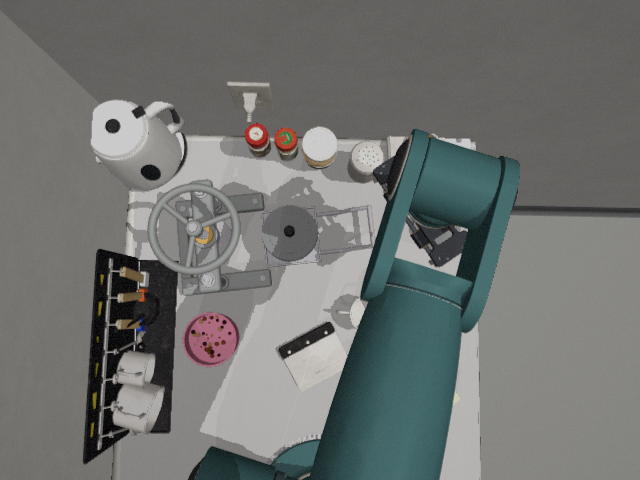

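The final top view shows the lid seated level on the tin at (290,232), its top at 81 mm as expected. The tray is out and the bystanders are in place. I hand the job in.

```bash
python3 -c "
from cell import env
print(env.finish_job())"
```

```text
the job is handed in; nothing more can be done
None
```

The job is handed in at about 24.5 s of the 72 s: plate raised clear of the tin, tray fully out, wider lid down and level on the tin, bystanders in place by the last top view. The hand-in returned no verdict.

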